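# Draw a support rod from its storage tube

## Task

Two steel rods are kept in the horizontal tubes of the storage rack. Draw the thicker rod all the way out of its tube and lay it in the notches of the two V rests on the low stand to the right, about centred along the stand; leave the thinner rod in its tube.

Things in the scene. Friction and masses are not known exactly. Their poses are not given: they have to be found in the camera images.
- rod_thick_center (a point): Centre of the thicker steel rod: round, 16 mm diameter, 220 mm long, about 100 g. Point on its axis, half-way along; x along the rod (it may be rolled about x). Starts lying loosely in one of the rack's two tubes (either), 116 to 126 mm of it inside, the rest sticking out towards the robot. It balances just inside the mouth: best gripped near the mouth (about 30 mm from it).
- rod_thin_center (a point): Centre of the thinner steel rod: round, 9 mm diameter, 220 mm long, point on its axis half-way along, x along the rod. It lies likewise in the other tube and must stay there.
- rack: Fixed rack, base 136 x 156 mm, origin: centre of underside. Two white horizontal tubes along its x, axes at y = +50 and -50 mm, 55 mm above the worktop, each 130 mm long, bore 22, outside 28 mm; rack top 71 mm. The open mouths at x = -65 mm face the robot, the back ends are closed: rods are drawn out along -x.
- cradle: Fixed low stand right of the rack: base 200 x 56 x 8 mm, two upright aluminium V rests at x = -80 and +80 mm, each 12 mm thick. Origin: centre of underside; x along the stand, z up. The 90-degree notches have their bottom at y = 0, 44 mm above the worktop, tops at 65 mm, mouth 40 mm wide. The thicker rod lying in both has its axis at 55 mm. Between the rests is free for fingers.

How it is judged:
By the outcome, as a careful person would: the job done as asked, in the order asked, and still so for the second after the job is handed in, with the robot touching nothing.
It also fails if it takes over 48 s, if anything falls off the work surface, if the arm or the gripper's body presses on something with over 40 N, if the wrist force passes 120 N, or if a joint passes its speed limit or range.

## Robot

A 6-joint arm with a two-finger parallel gripper is mounted at the origin on a cart in front of the work surface, level with it; the furniture and walls round the work are solid. World frame = base frame: x ahead of the robot, y to its left, z up, the work surface at z = 0. Lengths are in m, angles in rad, forces in N, time in s.
With the tool pointing down it reaches from about 0.3 to 0.825 m from the base axis. Payload 5.4 kg.
Tool frame: the origin (TCP) lies midway between the tips of the shut fingers; the grasp point (between the pads) lies 19 mm behind it; z points along the fingers, y is the line along which they close (so a half turn about z gives the same grasp; the last joint's range is limited). The gripper opens to 92 mm and grips with 3 to 60 N. Pads are 20 mm wide; open, the fingers measure 128 mm over their backs; the gripper's body (75 mm by 189 mm) begins 69 mm behind the grasp point.
Start: joints at [-1.499, 0.158, 1.597, -0, 1.386, -0.21], TCP at [0.16, -0.552, 0.215] pointing down, gripper open.
Joint ranges: [-2.91, 2.91], [-0.94, 2.29], [0.18, 2.7], [-1.29, 4.43], [0.17, 2.64], [-3, 3]. Speed limits (rad/s): [2.57, 2.57, 3.14, 3.14, 3.14, 3.14].

## Interface

Orientations are given as a unit quaternion [x, y, z, w].
In Python, from rig import manip gives the robot as it stands.
- The arm moves only by the tool arm_command, never from a script. Its argument "commands" is a list that holds one entry, the list of rows, each a list of 7 numbers: the shift along the tool's x, y, z in cm, then the turn, a rotation vector about the tool's x, y, z in degrees, then the opening, from 0 (shut) to 1 (fully open). In form: [[[x, y, z, ax, ay, az, hand], ...]]. A call has 1 to 20 rows; each row is the pose to reach, as a shift and turn from the pose commanded when the call began, along the tool's axes at that moment; what a row does not reach only later rows make up. A row lasts 1/8 s, in which the tool goes at most 62.5 mm and 10.7 degrees, less where a joint would pass 70% of its speed; a pose out of reach is approached as far as the arm can. A call with a gripper value outside its range is refused whole. The fingers move at their own pace and stop on an object; "force" is the grip in N (left out, the last holds). Time passes only in rows, so rows that repeat a pose let the fingers close. It gives the time, the measured TCP pose, the force, the opening and the grip force at its end, in the units of the state.
- manip.read_state(): the state, without advancing time (a new reading comes with each control period).
- manip.snapshot(name): name is "side" or "top"; returns the picture (400x640x3 uint8, red, green, blue); there is no depth.
- manip.camera_params(name): a dict with "intrinsics" (3x3 intrinsics, pixels), "extrinsics" (4x4, takes a point from camera to world coordinates). Camera axes: x right, y up, looking along -z (the intrinsics and any distortion apply to the point x, -y, -z); pixel columns grow to the right and rows downward; lengths in m; the calibration is good to about 2 mm. A picture is of the moment at which its call begins. camera_params takes no time and is no camera call.
- manip.job_done(): hands the job in; it is judged then, once.
The state is a dict: "clock": time; "joint_pos": joint angles; "qd": joint speeds; "joint_torque": joint torques, N m; "eef_pos": TCP position; "tcp_rot": TCP orientation; "wrist_force": force on the tool from outside, world axes, zero at the start; "wrist_torque": the same for the moment, N m; "grip_width": opening from 0.0 (shut) to 1.0 (fully open); "grasp_force": force on a finger pad.
Only numpy, scipy, OpenCV 4.12 (cv2) and the standard library are available. Lean on these libraries where they do the work, as an engineer would, in place of code of your own. Each camera call takes 0.05 s, during which the arm holds its last target. There are 200 camera calls.

## Working session

There is one attempt and no reset: what is moved stays moved. The work goes in short steps, Python scripts to look and compute and a tool call to move; the robot and the scene stay as the last step left them, time stands still between calls to the robot, and variables do not carry over. Pictures are saved under pics/ and viewed, at most 10 in all, crops included, and the job is handed in when it is done.

Besides the shell and the picture viewer there is one more tool, called in YAML: its name, and indented under it one key for each argument. arm_command: Moves the arm, as the interface text tells. Its arguments: {"type":"object","properties":{"commands":{"type":"array"},"force":{"type":"number"}},"required":["commands"]}

```bash
mkdir -p pics
python3 - <<'E'
from rig import manip
import cv2,numpy as np
np.set_printoptions(precision=4,suppress=True)
for n in("top","side"):
    cv2.imwrite(f"pics/{n}0.png",cv2.cvtColor(manip.snapshot(n),cv2.COLOR_RGB2BGR))
    p=manip.camera_params(n);print(n,p)
print(manip.read_state())
E
```

```text
top {'intrinsics': array([[395.9244,   0.    , 325.1191],
       [  0.    , 395.9244, 195.8817],
       [  0.    ,   0.    ,   1.    ]]), 'extrinsics': array([[ 0.0111,  0.9894, -0.1447,  0.4672],
       [-0.9997,  0.0075, -0.0253, -0.173 ],
       [-0.0239,  0.145 ,  0.9891,  0.903 ],
       [ 0.    ,  0.    ,  0.    ,  1.    ]])}
side {'intrinsics': array([[517.4207,   0.    , 317.997 ],
       [  0.    , 517.4207, 196.5173],
       [  0.    ,   0.    ,   1.    ]]), 'extrinsics': array([[-0.9987,  0.0396, -0.0327,  0.5627],
       [-0.0456, -0.3896,  0.9198,  0.603 ],
       [ 0.0237,  0.9201,  0.3909,  0.3779],
       [ 0.    ,  0.    ,  0.    ,  1.    ]])}
{'clock': 0.1, 'joint_pos': array([-1.4991,  0.159 ,  1.5981,  0.    ,  1.3862, -0.2101]), 'qd': array([-0.0021, -0.0012, -0.0029,  0.0011, -0.0003, -0.0016]), 'joint_torque': array([  0.0005, -38.6496, -32.2963,   0.0702,   0.0338,  -0.0001]), 'eef_pos': array([ 0.1599, -0.5517,  0.2137]), 'tcp_rot': array([ 0.9901,  0.1404,  0.0001, -0.0009]), 'wrist_force': array([ 0.2025, -0.49  ,  0.0421]), 'wrist_torque': array([ 0.0079, -0.0249, -0.0035]), 'grasp_force': 0.0, 'grip_width': 0.999826923044313}
```

View pics/top0.png

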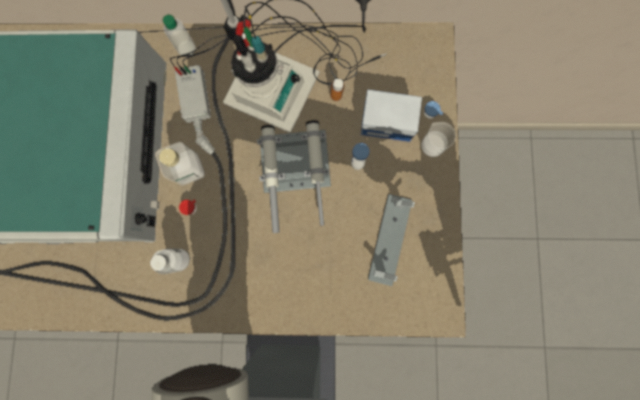

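View pics/side0.png

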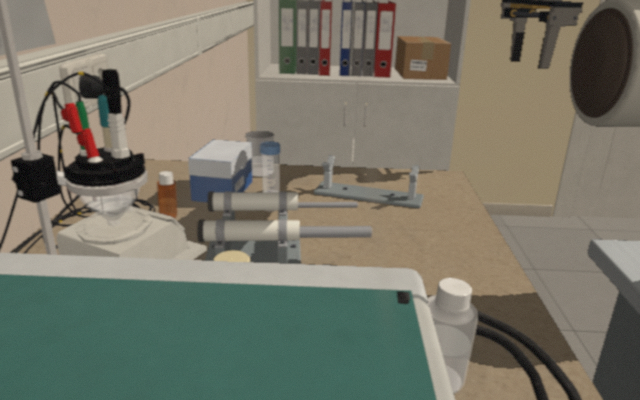

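The top view shows the thick rod in the left tube, from the mouth at about (271,185) to its end at (276,230). The thin rod is in the right tube, ending at about (321,222), and the cradle lies at (372–412, 195–282). The side view agrees. I'll enlarge the top view next.

Run:
```python
import cv2
a=cv2.imread("pics/top0.png")[115:290,250:420]
cv2.imwrite("pics/crop0.png",cv2.resize(a,None,fx=3.4,fy=3.4,interpolation=cv2.INTER_CUBIC))
```

```text
(no output)
```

View pics/crop0.png

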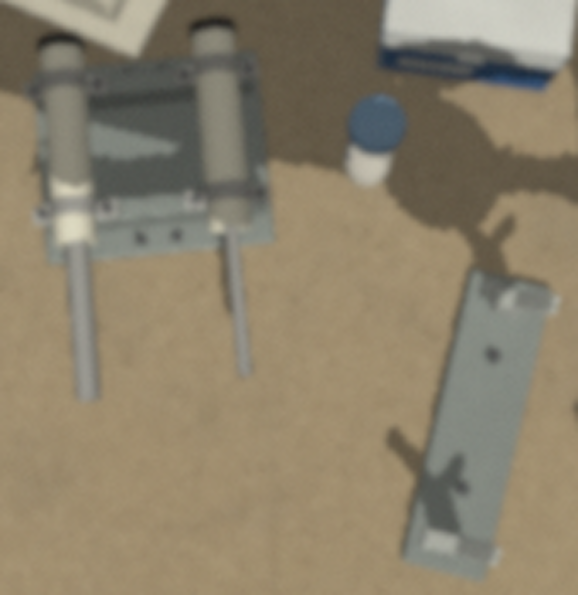

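```bash
cat > h.py <<'E'
import numpy as np
from rig import manip
from scipy.spatial.transform import Rotation as R
np.set_printoptions(precision=4,suppress=True)
def ray(cam,u,v,z):
    p=manip.camera_params(cam);K=p["intrinsics"];E=p["extrinsics"]
    d=E[:3,:3]@np.array([(u-K[0,2])/K[0,0],-(v-K[1,2])/K[1,1],-1.])
    return E[:3,3]+d*(z-E[2,3])/d[2]
def crop(u,v,z): return ray("top",250+u/3.4,115+v/3.4,z)
def proj(cam,X):
    p=manip.camera_params(cam);K=p["intrinsics"];E=p["extrinsics"]
    c=E[:3,:3].T@(np.asarray(X)-E[:3,3]);return K[0,2]+K[0,0]*c[0]/-c[2],K[1,2]-K[1,1]*c[1]/-c[2]
def yaw(a,b): d=b-a; return np.degrees(np.arctan2(d[1],d[0])),np.linalg.norm(d)
E
python3 - <<'E'
from h import *
z=.052
m,e=crop(74,243,z),crop(88,400,z);print("thick",m,e,yaw(e,m))
b=crop(61,40,.055);print("back",b,yaw(m,b))
m2,e2=crop(228,225,.052),crop(244,377,.052);b2=crop(212,22,.055);print("thin",m2,e2,yaw(e2,m2),yaw(m2,b2),"sep",m2-m,b2-b)
c=[crop(*q,.008) for q in((475,268),(552,287),(487,580),(404,560))]
print("cr",*c,sum(c)/4,yaw(c[3],c[0]),yaw(c[2],c[1]),yaw(c[3],c[2]),yaw(c[0],c[1]))
C=sum(c)/4; d=(c[0]-c[3]+c[1]-c[2]);d/=np.linalg.norm(d); n=np.array([-d[1],d[0],0])
for s in(-.08,.08):
  for t in (-.02,0,.02):
    p=C+s*d+t*n;p[2]=.065 if t else .044;u,v=proj("top",p);print(s,t,(u-250)*3.4,(v-115)*3.4,proj("side",p))
for n_,p in(("m",m),("e",e)):
    p=p.copy();p[2]=.055;print(proj("side",p))
E
```

```text
thick [ 0.6117 -0.0343  0.052 ] [ 0.5111 -0.0463  0.052 ] (np.float64(6.788336272616799), np.float64(0.10132826739302755))
back [ 0.7461 -0.0221  0.055 ] (np.float64(5.191111601678527), np.float64(0.13503933034428417))
thin [ 0.6241 -0.1333  0.052 ] [ 0.5265 -0.1448  0.052 ] (np.float64(6.718598950573326), np.float64(0.09825586403424967)) (np.float64(5.202952320754344), np.float64(0.13516579196659037)) sep [ 0.0124 -0.099   0.    ] [ 0.0126 -0.099   0.    ]
cr [ 0.604  -0.2973  0.008 ] [ 0.5916 -0.3483  0.008 ] [ 0.3996 -0.3025  0.008 ] [ 0.4116 -0.2489  0.008 ] [ 0.5017 -0.2992  0.008 ] (np.float64(-14.117835357204203), np.float64(0.1984058129685992)) (np.float64(-13.437419931895665), np.float64(0.1973943374713501)) (np.float64(-102.65081930599258), np.float64(0.05492373322757995)) (np.float64(-103.70281692047493), np.float64(0.05256301045285606))
-0.08 -0.02 495.54392298965075 554.3237468751327 (np.float64(414.6021583724176), np.float64(164.78345183967127))
-0.08 0 459.07089065657783 544.1251887278612 (np.float64(412.19460225693933), np.float64(179.18606440882525))
-0.08 0.02 431.3609219856285 537.5900671656212 (np.float64(411.9529305568648), np.float64(171.92149730393226))
0.08 -0.02 553.1773122691666 301.32180767754363 (np.float64(330.313195093024), np.float64(155.0724625279875))
0.08 0 516.1477008397105 297.8191162457475 (np.float64(327.1859007321834), np.float64(168.79000047491127))
0.08 0.02 490.47276628980063 285.724334194064 (np.float64(324.64117886354495), np.float64(161.54862982989243))
(np.float64(298.0510668114762), np.float64(230.45211045404994))
(np.float64(370.6948380696037), np.float64(229.60078982529222))
```

Everything agrees with the given sizes: tube separation 0.100 m, tube length 0.135 m, about 0.10 m of rod out, and a cradle of 0.198 × 0.054 m. Now I'll compute the approach.

```bash
cat >> h.py <<'E'
def goal(p,yawdeg,p0,q0):
    "row (cm, deg) from commanded pose p0,q0 to TCP p, tool down with x at yawdeg"
    r0=R.from_quat(q0);a=np.radians(yawdeg)/2
    r=R.from_quat([np.cos(a),np.sin(a),0,0])
    return np.r_[100*r0.inv().apply(np.array(p)-p0),(r0.inv()*r).as_rotvec(degrees=True)]
E
python3 - <<'E'
from h import *
s=manip.read_state();q0=s["tcp_rot"];p0=np.array([.16,-.552,.215])
d=np.array([np.cos(np.radians(6.8)),np.sin(np.radians(6.8)),0])
g=np.array([.6117,-.0343,0])-.025*d;print(g)
for z in(.2,.12,.033):print(goal(g+[0,0,z],6.8,p0,q0))
E
```

```text
[ 0.5869 -0.0373  0.    ]
[ 55.3186 -37.5686   1.5834  -0.0975  -0.0134   9.3477]
[ 55.3156 -37.5552   9.5834  -0.0975  -0.0134   9.3477]
[ 55.3124 -37.5406  18.2834  -0.0975  -0.0134   9.3477]
```

arm_command:
  commands:
    - [[4,-2.5,0,0,0,0,1],[8,-5.5,0,0,0,1,1],[12,-8,0,0,0,2,1],[16,-11,0,0,0,3,1],[20,-13.5,0,0,0,4,1],[24,-16.5,0,0,0,5,1],[28,-19,0,0,0,6,1],[32,-22,0,0,0,7,1],[36,-24.5,0,0,0,8,1],[40,-27,1,0,0,9,1],[44,-30,1,0,0,9.3,1],[48,-32.5,1.5,0,0,9.3,1],[52,-35.5,1.5,0,0,9.3,1],[54.5,-37,1.5,0,0,9.3,1],[55.3,-37.6,1.6,0,0,9.3,1],[55.3,-37.6,4,0,0,9.3,1],[55.3,-37.6,7,0,0,9.3,1],[55.3,-37.6,9,0,0,9.3,1],[55.3,-37.6,9.6,0,0,9.3,1],[55.3,-37.6,9.6,0,0,9.3,1]]
  force: 60

```text
clock: 2.6
eef_pos: [0.5862, -0.0378, 0.1187]
tcp_rot: [0.998, 0.059, -0.0, 0.0]
wrist_force: [0.8, 0.0, -0.3]
grip_width: 0.999
grasp_force: 0.0
```

Run:
```python
from h import *
import cv2
s=manip.read_state();print(s["clock"],s["eef_pos"],s["tcp_rot"],R.from_quat(s["tcp_rot"]).as_matrix()[:,0],s["joint_pos"])
t=manip.snapshot("top")[115:290,200:400];d=manip.snapshot("side")[100:300,180:440]
t=cv2.resize(t,None,fx=2,fy=2,interpolation=cv2.INTER_CUBIC);d=cv2.resize(d,None,fx=1.5,fy=1.5,interpolation=cv2.INTER_CUBIC)
o=np.zeros((350,790,3),np.uint8);o[:350,:400]=t;o[:300,400:790]=d
cv2.imwrite("pics/c1.png",o[...,::-1])
```

```text
2.6 [ 0.5862 -0.0378  0.1187] [ 0.9982  0.0594 -0.0002  0.    ] [ 0.9929  0.1186 -0.0004] [-0.2699  0.2796  1.6522 -0.0002  1.2102  1.1821]
```

View pics/c1.png

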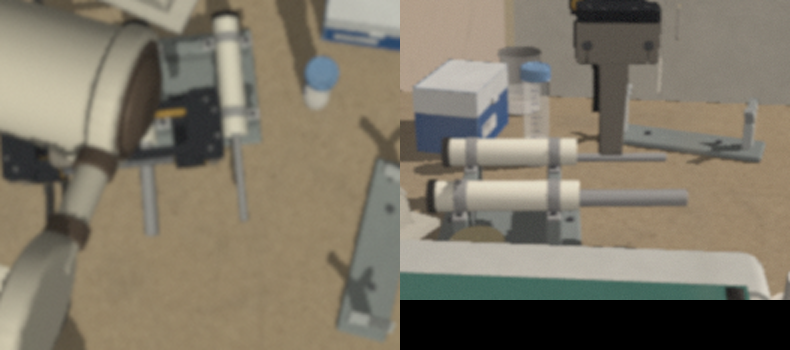

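The fingers are above the thick rod, about 20 px (≈27 mm) out from the mouth, straddling it and square to it. Now descend and close.

arm_command:
  commands:
    - [[0,0,3,0,0,0,1],[0,0,6,0,0,0,1],[0,0,8,0,0,0,1],[0,0,8.6,0,0,0,1],[0,0,8.6,0,0,0,1],[0,0,8.6,0,0,0,0],[0,0,8.6,0,0,0,0],[0,0,8.6,0,0,0,0],[0,0,8.6,0,0,0,0],[0,0,8.6,0,0,0,0],[0,0,8.6,0,0,0,0],[0,0,8.6,0,0,0,0],[0,0,8.6,0,0,0,0],[0,0,8.6,0,0,0,0]]
  force: 60

```text
clock: 4.45
eef_pos: [0.5865, -0.0374, 0.0326]
tcp_rot: [0.998, 0.06, -0.0, 0.0]
wrist_force: [0.6, -0.0, 0.7]
grip_width: 0.153
grasp_force: 60.0
```

arm_command:
  commands:
    - [[0,0,-0.25,0,0,0,0],[0,0,-0.25,0,0,0,0],[-1,0,-0.25,0,0,0,0],[-2,0,-0.25,0,0,0,0],[-3,0,-0.25,0,0,0,0],[-4,0,-0.25,0,0,0,0],[-5,0,-0.25,0,0,0,0],[-6,0,-0.25,0,0,0,0],[-6,0,-0.25,0,0,0,0]]

```text
clock: 5.58
eef_pos: [0.5262, -0.0445, 0.035]
tcp_rot: [0.998, 0.06, -0.0, -0.0]
wrist_force: [-0.6, -0.5, -0.7]
grip_width: 0.159
grasp_force: 60.0
```

Run:
```python
from h import *
import cv2
s=manip.read_state();print(s["clock"],s["eef_pos"],s["wrist_force"],s["wrist_torque"])
d=manip.snapshot("side")[150:300,180:440]
cv2.imwrite("pics/c2.png",cv2.resize(d,None,fx=3,fy=3,interpolation=cv2.INTER_CUBIC)[...,::-1])
```

```text
5.575 [ 0.5262 -0.0445  0.035 ] [-0.5946 -0.5048 -0.6566] [ 0.0539  0.0442 -0.0159]
```

View pics/c2.png

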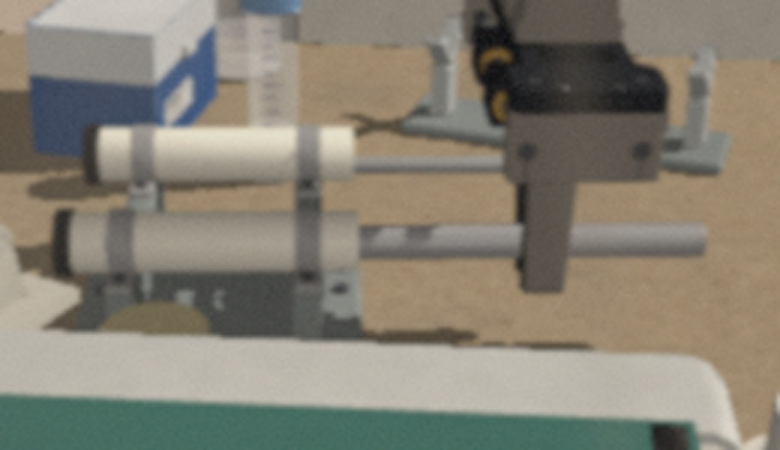

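The rod has come out 60 mm with the gripper and is level: mouth at column 360, rod end at 706 in the crop. I'll draw another 9 cm, then raise it.

arm_command:
  commands:
    - [[-1,0,0,0,0,0,0],[-2,0,0,0,0,0,0],[-3,0,0,0,0,0,0],[-4,0,0,0,0,0,0],[-5,0,0,0,0,0,0],[-6,0,0,0,0,0,0],[-7,0,0,0,0,0,0],[-8,0,0,0,0,0,0],[-9,0,0,0,0,0,0],[-9,0,0,0,0,0,0],[-9,0,0,0,0,0,0]]

```text
clock: 7.0
eef_pos: [0.4379, -0.0554, 0.0353]
tcp_rot: [0.998, 0.06, 0.0, 0.0]
wrist_force: [-0.7, -0.1, -1.1]
grip_width: 0.159
grasp_force: 60.0
```

Run:
```python
from h import *
import cv2
s=manip.read_state();print(s["clock"],s["eef_pos"],s["wrist_force"],s["wrist_torque"],s["grip_width"])
d=manip.snapshot("side")[150:300,240:500];cv2.imwrite("pics/c3.png",cv2.resize(d,None,fx=3,fy=3,interpolation=cv2.INTER_CUBIC)[...,::-1])
```

```text
7.0 [ 0.4379 -0.0554  0.0353] [-0.7013 -0.1133 -1.0605] [-0.0101  0.0323 -0.0112] 0.1585616326019045
```

View pics/c3.png

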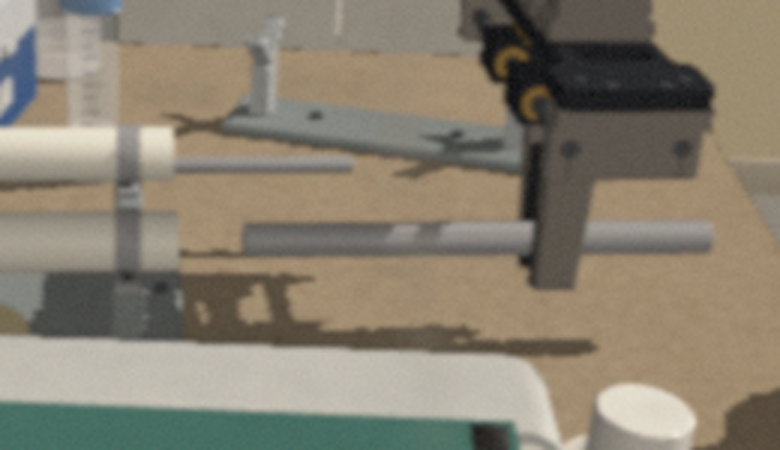

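The rod is fully out and level, with ends at crop columns 244 and 712 (side image 321.3 and 477.3) and the fingers near 557. Next I'll work out where it sits in the grip and the cradle move.

Run:
```python
from h import *
from scipy.optimize import brentq
s=manip.read_state();p=s["eef_pos"];q=s["tcp_rot"];r=R.from_quat(q);x=r.as_matrix()[:,0];g=p-.019*r.as_matrix()[:,2]
t=[brentq(lambda t:proj("side",g+t*x)[0]-c,-.3,.3) for c in(321.3,477.3)]
off=sum(t)/2;print(g,t,t[0]-t[1],off)
# cradle from rest tops, seen ends in crop
P=[crop(*c,.065) for c in((497,555),(425,540),(557,303),(497,295))]
a,b=(P[0]+P[1])/2,(P[2]+P[3])/2;print(a,b,(a+b)/2,yaw(a,b))
C=np.array([.5017,-.2992,0])
for yw in(-13.8,-14.5):
  d=np.array([np.cos(np.radians(yw)),np.sin(np.radians(yw)),0])
  for z in(.16,.085,.037):print(yw,C-off*d+[0,0,z],goal(C-off*d+[0,0,z],yw,p,q))
```

```text
[ 0.438  -0.0553  0.0543] [0.1427558203228336, -0.07935503564947324] 0.22211085597230684 0.03170039233668018
[ 0.4231 -0.2787  0.065 ] [ 0.576  -0.3215  0.065 ] [ 0.4995 -0.3001  0.065 ] (np.float64(-15.628977457784314), np.float64(0.15877815477833607))
-13.8 [ 0.4709 -0.2916  0.16  ] [  0.4621  23.8565 -12.4657   0.0083  -0.0354  20.6441]
-13.8 [ 0.4709 -0.2916  0.085 ] [ 0.4578 23.8546 -4.9657  0.0083 -0.0354 20.6441]
-13.8 [ 0.4709 -0.2916  0.037 ] [ 0.455  23.8534 -0.1657  0.0083 -0.0354 20.6441]
-14.5 [ 0.471  -0.2913  0.16  ] [  0.476   23.8203 -12.4657   0.0081  -0.0354  21.3441]
-14.5 [ 0.471  -0.2913  0.085 ] [ 0.4716 23.8184 -4.9657  0.0081 -0.0354 21.3441]
-14.5 [ 0.471  -0.2913  0.037 ] [ 0.4688 23.8172 -0.1657  0.0081 -0.0354 21.3441]
```

arm_command:
  commands:
    - [[0,0,-2,0,0,0,0],[0,0,-5,0,0,0,0],[0,0,-8,0,0,0,0],[0,0,-11,0,0,0,0],[0,0.5,-12.5,0,0,0,0],[0,2,-12.5,0,0,1.5,0],[0,4.5,-12.5,0,0,4,0],[0.2,7.5,-12.5,0,0,6.5,0],[0.2,10.5,-12.5,0,0,9,0],[0.3,13.5,-12.5,0,0,12,0],[0.3,16.5,-12.5,0,0,15,0],[0.4,19.5,-12.5,0,0,18,0],[0.5,22,-12.5,0,0,20,0],[0.5,23.4,-12.5,0,0,21.1,0],[0.5,23.8,-12.5,0,0,21.1,0],[0.5,23.8,-10.5,0,0,21.1,0],[0.5,23.8,-8,0,0,21.1,0],[0.5,23.8,-6.5,0,0,21.1,0],[0.5,23.8,-6,0,0,21.1,0],[0.5,23.8,-6,0,0,21.1,0]]

```text
clock: 9.55
eef_pos: [0.4711, -0.2909, 0.0953]
tcp_rot: [0.992, -0.124, 0.0, 0.0]
wrist_force: [-0.1, 0.0, -1.1]
grip_width: 0.158
grasp_force: 59.9
```

Run:
```python
from h import *
import cv2
s=manip.read_state();print(s["clock"],s["eef_pos"],R.from_quat(s["tcp_rot"]).as_matrix()[:,0],s["wrist_force"],s["grip_width"])
t=manip.snapshot("top")[150:300,320:460];d=manip.snapshot("side")[80:230,270:470]
o=np.zeros((450,800,3),np.uint8);o[:375,:350]=cv2.resize(t,None,fx=2.5,fy=2.5,interpolation=cv2.INTER_CUBIC);o[:338,350:800]=cv2.resize(d,(450,338),interpolation=cv2.INTER_CUBIC)
cv2.imwrite("pics/c4.png",o[...,::-1])
```

```text
9.55 [ 0.4711 -0.2909  0.0953] [ 0.9693 -0.246   0.0002] [-0.0683  0.0383 -1.0795] 0.15818519266397518
```

View pics/c4.png

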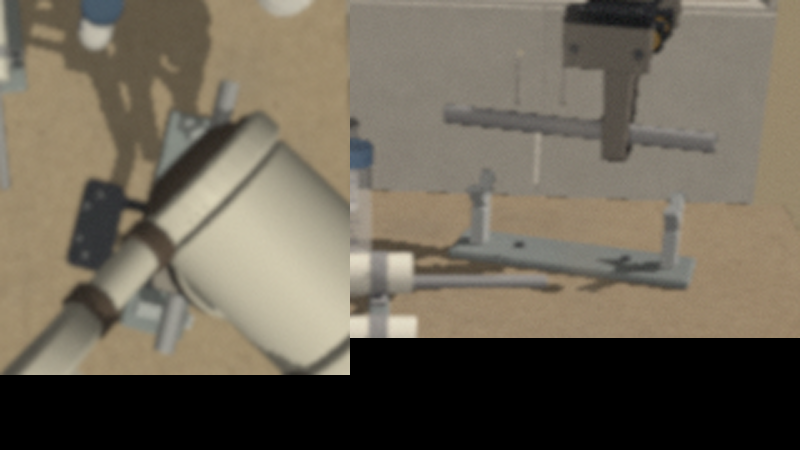

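The rod is over the stand, parallel to it. In the side view its centre is near column 579 and the middle of the rests near 577. Lower into the notches.

arm_command:
  commands:
    - [[0,0,1.5,0,0,0,0],[0,0,3,0,0,0,0],[0,0,4,0,0,0,0],[0,0,4.7,0,0,0,0],[0,0,5,0,0,0,0],[0,0,5.3,0,0,0,0],[0,0,5.3,0,0,0,0],[0,0,5.3,0,0,0,0]]

```text
clock: 10.65
eef_pos: [0.4711, -0.2911, 0.0424]
tcp_rot: [0.992, -0.124, 0.0, 0.0]
wrist_force: [-0.5, 0.3, -1.0]
grip_width: 0.159
grasp_force: 59.9
```

Run:
```python
from h import *
import cv2
s=manip.read_state();print(s["clock"],s["eef_pos"],s["wrist_force"],s["wrist_torque"])
t=manip.snapshot("top")[180:300,350:430];d=manip.snapshot("side")[110:220,290:450]
o=np.zeros((480,800,3),np.uint8);o[:480,:320]=cv2.resize(t,None,fx=4,fy=4,interpolation=cv2.INTER_CUBIC);o[:330,320:800]=cv2.resize(d,None,fx=3,fy=3,interpolation=cv2.INTER_CUBIC)
cv2.imwrite("pics/c5.png",o[...,::-1])
```

```text
10.65 [ 0.4711 -0.2911  0.0424] [-0.5478  0.3446 -0.969 ] [0.023  0.0736 0.0245]
```

View pics/c5.png

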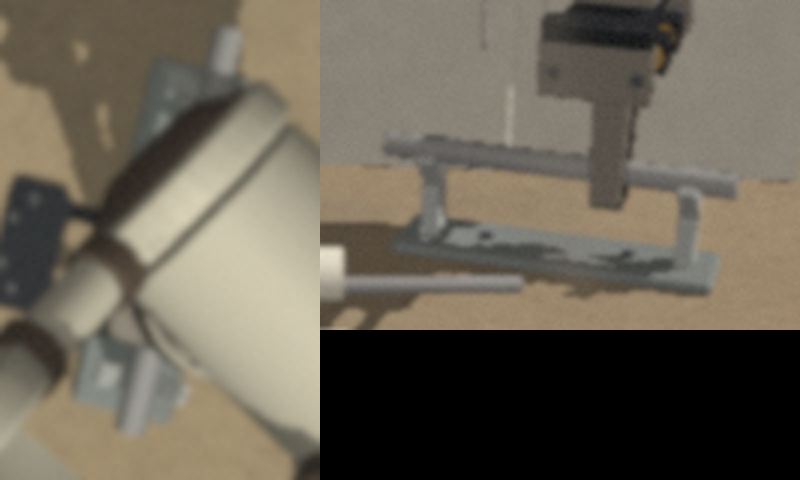

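The rod sits between the notch arms: at the near rest it is at (140,385), between arms at (100,375) and (183,395), and it overhangs both ends evenly. Lower the last 6 mm.

arm_command:
  commands:
    - [[0,0,0.2,0,0,0,0],[0,0,0.4,0,0,0,0],[0,0,0.55,0,0,0,0],[0,0,0.6,0,0,0,0],[0,0,0.6,0,0,0,0]]

```text
clock: 11.38
eef_pos: [0.4709, -0.291, 0.0364]
tcp_rot: [0.992, -0.124, -0.0, 0.0]
wrist_force: [-2.1, 0.4, 3.8]
grip_width: 0.157
grasp_force: 60.0
```

Light contact with the rests (about 5 N). Release with a small opening first, then open fully and retreat upward.

arm_command:
  commands:
    - [[0,0,0,0,0,0,0.25],[0,0,0,0,0,0,0.3],[0,0,0,0,0,0,0.5],[0,0,0,0,0,0,0.8],[0,0,0,0,0,0,0.9],[0,0,0,0,0,0,0.9],[0,0,0,0,0,0,0.9],[0,0,-2,0,0,0,0.9],[0,0,-5,0,0,0,0.9],[0,0,-9,0,0,0,0.9],[0,0,-14,0,0,0,0.9],[-3,3,-17,0,0,0,0.9],[-7,7,-18,0,0,0,0.9],[-10,11,-18,0,0,0,0.9],[-12,15,-18,0,0,0,0.9],[-14,19,-18,0,0,0,0.9],[-15,21,-18,0,0,0,0.9],[-15,21,-18,0,0,0,0.9]]

```text
clock: 13.62
eef_pos: [0.2735, -0.4579, 0.216]
tcp_rot: [0.992, -0.125, 0.0, -0.0]
wrist_force: [0.1, 0.5, -0.2]
grip_width: 0.9
grasp_force: 0.0
```

Run:
```python
from h import *
import cv2
s=manip.read_state();print(s["clock"],s["eef_pos"],s["wrist_force"],s["grip_width"])
t=manip.snapshot("top")[160:300,270:430];d=manip.snapshot("side")[110:250,270:450]
o=np.zeros((420,800,3),np.uint8);o[:350,:400]=cv2.resize(t,None,fx=2.5,fy=2.5,interpolation=cv2.INTER_CUBIC);o[:311,400:]=cv2.resize(d,(400,311),interpolation=cv2.INTER_CUBIC)
cv2.imwrite("pics/c6.png",o[...,::-1])
```

```text
13.625 [ 0.2735 -0.4579  0.216 ] [ 0.1036  0.4818 -0.2428] 0.900109582795676
```

View pics/c6.png

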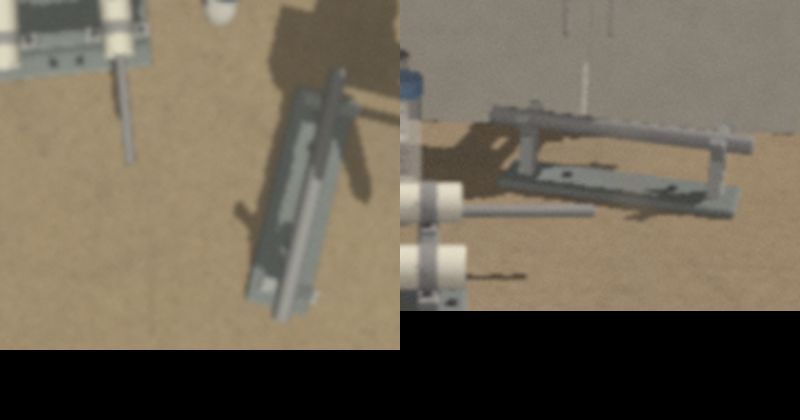

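The rod lies in both notches and overhangs the stand evenly (side columns 490–752 against base 499–739). The thin rod is still in its tube and the gripper is clear. Hand it in.

Run:
```python
from h import *
a,b=ray("top",382.4,288,.055),ray("top",405.2,187.2,.055);print(a,b,(a+b)/2,yaw(a,b))
print(manip.job_done())
```

```text
[ 0.3979 -0.2731  0.055 ] [ 0.6116 -0.3243  0.055 ] [ 0.5048 -0.2987  0.055 ] (np.float64(-13.481862642309258), np.float64(0.2197095151454402))
the job is handed in; nothing more can be done
None
```

The thicker rod is lying in both V rests, within about 3 to 5 mm of centre along the stand by the last picture; the thinner rod is still in its tube, and the job was handed in at about 14 s with the gripper clear.

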